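# Paste spatula from the sloping rack to its rest

## Robot

A 6-joint arm with a two-finger parallel gripper is mounted at the origin on the work surface; the furniture and walls round the work are solid. World frame = base frame: x ahead of the robot, y to its left, z up, the work surface at z = 0. Lengths are in m, angles in rad, forces in N, time in s.
With the tool pointing down it reaches from about 0.3 to 0.825 m from the base axis. Payload 5.4 kg.
Tool frame: the origin (TCP) lies midway between the tips of the shut fingers; the grasp point (between the pads) lies 19 mm behind it; z points along the fingers, y is the line along which they close (so a half turn about z gives the same grasp; the last joint's range is limited). The gripper opens to 92 mm and grips with 3 to 60 N. Pads are 20 mm wide; open, the fingers measure 128 mm over their backs; the gripper's body (75 mm by 189 mm) begins 69 mm behind the grasp point.
Start: joints at [-1.362, 0.158, 1.597, -0, 1.386, -0.21], TCP at [0.234, -0.525, 0.215] pointing down, gripper open.
Joint ranges: [-2.91, 2.91], [-0.94, 2.29], [0.18, 2.7], [-1.29, 4.43], [0.17, 2.64], [-3, 3]. Speed limits (rad/s): [2.57, 2.57, 3.14, 3.14, 3.14, 3.14].

## Interface

Orientations are given as a unit quaternion [w, x, y, z].
In Python, from rig import env, optics gives the robot as it stands.
- The arm moves only by the tool drive_tool, never from a script. Its argument "increments" is a list of rows, each a list of 7 numbers: the shift along the tool's x, y, z scaled (see below), then the turn, a rotation vector about the tool's x, y, z scaled (see below), then the opening, from -1 (shut) to 1 (fully open), so that 0 is half open. A call has 1 to 12 rows; each row shifts and turns the commanded pose from where the row before left it, along the tool's axes as they then stand; what a row does not reach is not made up. The controller multiplies each number of a shift by 0.5 m and each number of a turn by 2 pi rad. A row lasts 1/8 s, in which the tool goes at most 62.5 mm and 10.7 degrees, less where a joint would pass 70% of its speed; a pose out of reach is approached as far as the arm can. A call with a number of a shift or a turn outside -1 to 1 is refused whole. A call with a gripper value outside its range is refused whole. The fingers move at their own pace and stop on an object; the grip force is fixed at half the most. Time passes only in rows, so rows that do not move let the fingers close. It gives the time, the measured TCP pose, the force, the opening and the grip force at its end, in the units of the state.
- env.get_obs(): the state, without advancing time (a new reading comes with each control period).
- optics.grab_frame(name): name is "scene" or "top" or "wrist"; returns the picture (420x560x3 uint8, blue, green, red); there is no depth.
- optics.get_calibration(name): a dict with "mtx" (3x3 intrinsics, pixels), "world_from_camera" (4x4, takes a point from camera to world coordinates); the wrist camera has in their place "T_tool_cam" (4x4, takes a point from camera to tool coordinates, whose origin is the TCP and whose axes are the flange's). Camera axes: x right, y down, z forward; pixel columns grow to the right and rows downward; lengths in m; the calibration is good to about 2 mm. The wrist camera is an equidistant fisheye: a pixel r from the principal point sees the ray r / f radians off the axis. A picture is of the moment at which its call begins: read the wrist's pose just before it. get_calibration takes no time and is no camera call.
- env.close_job(): hands the job in; it is judged then, once.
Trained networks look in the newest picture that a camera, given by its name, has taken for a name from the list of things; names that differ only in an ending like _2 or _b are one class to them, and where a whole thing is asked for, a point or a joint stands for the part that bears it (a point fixed in the world has none). Each returns a list of dicts, best first, with "score" (0 to 1); they miss things now and then, are a little off and sometimes report something else, mostly with a low value. They report only what shows in the picture. A call takes as long as a camera call. They do not tell look-alikes from the thing itself.
- optics.boxes_of(camera, name): "position" ([row, column] in pixels, amid what is visible of it).
- optics.tip_of(camera, name): "position" ([row, column] in pixels: a listed point, or the origin of a listed thing).
The state is a dict: "clock": time; "joint_pos": joint angles; "joint_velocities": joint speeds; "joint_efforts": joint torques, N m; "tool_pos": TCP position; "tcp_rot": TCP orientation; "contact_force": force on the tool from outside, world axes, zero at the start; "wrist_torque": the same for the moment, N m; "finger_gap": finger opening in m; "gripper_force": force on a finger pad.
Only numpy, scipy, OpenCV 4.12 (cv2) and the standard library are available. Lean on these libraries where they do the work, as an engineer would, in place of code of your own. Each camera call takes 0.05 s, during which the arm holds its last target. There are 200 camera calls.

## Task

Lift the red-handled paste spatula up and off its peg on the sloping rack, then lower it flat into the two-notch rest, face up, with the blade over the blue drip dish. Put it down into the notches rather than dropping it, and leave the other spatulas and everything else on the table where they are.

Things in the scene. Friction and masses are not known exactly. Their poses are not given: they have to be found in the camera images.
- red_handle (a point): Red-handled paste spatula, 198 mm long, 0.08-0.17 kg: middle of its handle, half-way up. x runs along it from blade to hanging loop, y across, z out of its top. Handle: straight bar, 100 mm long (x), 24 wide (y), 18 thick (z). At first it lies face up on the rack's slope, x pointing away from the robot and 28 degrees up, its loop over one of the three pegs (which one differs).
- red_loop (a point): Centre of the red spatula's hanging loop, a steel wire ring (24 mm inside, 36 mm outside, wire 6 mm), at 64 mm along x from the handle's middle and 4.5 mm below it in z. Axes as for red_handle.
- red_blade (a point): Centre of the red spatula's steel blade (50 mm long, 60 mm wide, 4 mm thick), at -91 mm along x from the handle's middle and 7 mm below it in z. Axes as for red_handle.
- red: The red-handled spatula as a whole: origin on its flat underside, 9 mm below red_handle, same axes.
- rack: Fixed wooden rack, 220 mm deep, 370 wide, origin on the table under its middle, x to its high back, z up. Two slats make a plane rising 28 degrees along +x, 160 mm above the origin. Spatulas lie on them, handles' middles at x about 0, y = -95, 0, 95 mm. Under the handles it is open, from 60 mm down-slope to 43 mm up-slope of their middles. Side frames at y = -175 and 175 mm, 16 mm thick.
- rack_peg (a point): Tip of the rack's middle peg, about 232 mm above the table; the other two are 95 mm to either side along the rack's y. Each peg is a steel pin 8 mm thick, standing 38 mm out of the upper slat and leaning 20 degrees up-slope from square to the slope, so 8 degrees from vertical, like a hook: a loop comes off along the peg or straight up, not square to the slope. Axes as the rack's.
- rest_seat (a point): Where the handle's middle (half-way up) lies when seated in the rest, 59 mm above the table. Fixed rest: two wooden uprights, 12 mm thick, at x = -36 and 36 mm, each with a notch: floor 9 mm below this point, 34 mm wide and wider above, ears rising 23 mm from the floor. Between the uprights it is open down to the white base, 51 mm below. x runs along the rest away from the dish; z up.
- rest_dish (a point): Centre of the blue drip dish on the rest's base, 70 x 80 mm, rim 24 mm above the table; it lies at x = -92 mm from rest_seat. Axes as for rest_seat.
- yellow_handle (a point): The same spatula with a yellow handle, hanging on another peg of the rack: this point is the middle of its handle, half-way up; axes and sizes as for red_handle. It stays where it hangs.
- green_handle (a point): The same spatula with a green handle, hanging on another peg of the rack: this point is the middle of its handle, half-way up; axes and sizes as for red_handle. It stays where it hangs.
- jar: White paste jar with a red lid, 55 mm across, 80 mm high; origin at the centre of its foot. A bystander.
- buds: Round clear tub of pink cotton buds, 77 mm across, 80 mm high; origin at the centre of its foot. A bystander.
Mind the look-alikes: they are no part of the job. Leave any orange look-alike of the red alone.

How it is judged:
On the way, in this order (a step that is already met when the one before it is completed fails the run):
1. the red spatula is off its peg: its loop is above the peg tips and it no longer touches the rack, held by the fingers (height (world z) of red_loop above 0.245 m and contact force between red and rack below 0.05 N and contact force between red and the fingers above 0.3 N), for 0.1 s.
2. the fingers, still holding it, have lowered the spatula into the notches (less than 12 mm above its seat), blade over the drip dish (x of red_handle in the frame of rest_seat between -0.015 and 0.015 m and y of red_handle in the frame of rest_seat between -0.009 and 0.009 m and z of red_handle in the frame of rest_seat between -0.006 and 0.012 m and angle between red_handle's own z axis and vertical below 0.15 rad and x of red_blade in the frame of rest_seat below -0.06 m and contact force between red and the fingers above 0.3 N), for 0.05 s.
At the end, for the whole second after the job is handed in: The red spatula lies at rest and released in both notches of the rest: handle's middle within 15 mm lengthwise, 9 mm sideways and 6 mm in height of the seat, top up and level within 0.15 rad, blade over the blue drip dish (x of red_handle in the frame of rest_seat between -0.015 and 0.015 m and y of red_handle in the frame of rest_seat between -0.009 and 0.009 m and z of red_handle in the frame of rest_seat between -0.006 and 0.006 m and angle between red_handle's own z axis and vertical below 0.15 rad and x of red_blade in the frame of rest_seat below -0.06 m and linear speed of red below 0.02 m/s and contact force between red and the fingers below 0.05 N); the robot touches nothing.
It fails at once if another spatula moved more than 15 mm (distance of any of yellow_handle, green_handle from where it was at the start of the episode above 0.015 m).
It fails at once if a bystander moved more than 20 mm (distance of any of jar, buds from where it was at the start of the episode above 0.02 m).
It also fails if it takes over 42 s, if anything falls off the work surface, if the arm or the gripper's body presses on something with over 40 N, if the wrist force passes 120 N, or if a joint passes its speed limit or range.

## Working session

There is one attempt and no reset: what is moved stays moved. The work goes in short steps, Python scripts to look and compute and a tool call to move; the robot and the scene stay as the last step left them, time stands still between calls to the robot, and variables do not carry over. Pictures are saved under pics/ and viewed, at most 10 in all, crops included, and the job is handed in when it is done.

Besides the shell and the picture viewer there is one more tool, called after "Request:" as name(argument=value, ...) on one line, values as JSON. drive_tool: Moves the arm, as the interface text tells. Its arguments: {"type":"object","properties":{"increments":{"type":"array","items":{"type":"array","items":{"type":"number","minimum":-1,"maximum":1}}}},"required":["increments"]}

```bash
mkdir -p pics; ls; cat > h.py <<'E'
import numpy as np,cv2
from rig import env,optics
from scipy.spatial.transform import Rotation as R
def ray(cam,rc):
    c=optics.get_calibration(cam);K=np.array(c['mtx']);T=np.array(c['world_from_camera'])
    d=np.linalg.inv(K)@[rc[1],rc[0],1];return T[:3,3],T[:3,:3]@d
def onz(cam,rc,z):
    o,d=ray(cam,rc);return o+d*(z-o[2])/d[2]
def tri(obs):
    A=np.zeros((3,3));b=np.zeros(3)
    for cam,rc in obs:
        o,d=ray(cam,rc);d=d/np.linalg.norm(d);P=np.eye(3)-np.outer(d,d);A+=P;b+=P@o
    p=np.linalg.solve(A,b)
    return p,[float(np.linalg.norm((np.eye(3)-np.outer(d/np.linalg.norm(d),d/np.linalg.norm(d)))@(p-o))) for o,d in [ray(*q) for q in obs]]
E
python3 - <<'E'
from h import *
np.set_printoptions(precision=4,suppress=True)
for c in ('scene','top'):
    im=optics.grab_frame(c);cv2.imwrite(f'pics/{c}0.png',im)
    for n in ('red_handle','red_loop','red_blade','rack_peg','rest_seat','rest_dish','yellow_handle','green_handle','jar','buds'):
        print(c,n,[(np.round(d['position'],1).tolist(),round(d['score'],2)) for d in optics.tip_of(c,n)[:4]])
    print(optics.get_calibration(c))
print(env.get_obs())
E
```

```text
pics
scene red_handle [([171.2, 259.7], 0.42)]
scene red_loop [([154.0, 265.0], 0.55)]
scene red_blade []
scene rack_peg [([142.5, 237.8], 0.81)]
scene rest_seat [([249.6, 341.1], 0.69)]
scene rest_dish [([277.7, 327.4], 0.58), ([169.3, 258.5], 0.31)]
scene yellow_handle []
scene green_handle []
scene jar [([250.2, 340.4], 0.39)]
scene buds [([294.9, 385.6], 0.51), ([142.1, 238.2], 0.32)]
{'mtx': array([[473.6809,   0.    , 281.1222],
       [  0.    , 473.6809, 210.8759],
       [  0.    ,   0.    ,   1.    ]]), 'world_from_camera': array([[ 0.5436, -0.6325,  0.5518, -0.3445],
       [-0.8392, -0.3952,  0.3736, -0.6629],
       [-0.0182, -0.6661, -0.7456,  1.2736],
       [ 0.    ,  0.    ,  0.    ,  1.    ]])}
top red_handle [([277.3, 172.9], 0.85), ([172.1, 219.0], 0.82)]
top red_loop [([253.1, 171.0], 0.91), ([144.7, 209.5], 0.67)]
top red_blade [([202.3, 225.2], 0.69), ([309.3, 173.8], 0.69)]
top rack_peg [([149.3, 170.9], 0.55)]
top rest_seat [([206.2, 353.6], 0.81)]
top rest_dish [([238.0, 348.1], 0.66)]
top yellow_handle [([179.0, 182.4], 0.84), ([222.9, 413.8], 0.73)]
top gr
[... 257 characters left out ...]
[ 0.0083, -0.9851,  0.1719,  0.2533],
       [-0.9999, -0.0072,  0.007 , -0.1064],
       [-0.0056, -0.1719, -0.9851,  1.5393],
       [ 0.    ,  0.    ,  0.    ,  1.    ]])}
{'clock': 1.1, 'joint_pos': array([-1.3621,  0.1584,  1.597 , -0.    ,  1.3862, -0.2101]), 'joint_velocities': array([ 0.0007, -0.0011,  0.0018,  0.0011,  0.0011,  0.0007]), 'joint_efforts': array([  0.002 , -38.5577, -32.2361,   0.0701,   0.0307,  -0.    ]), 'tool_pos': array([ 0.2338, -0.5253,  0.2146]), 'tcp_rot': array([ 0.    ,  0.9782,  0.2079, -0.    ]), 'contact_force': array([ 0.32  ,  0.3605, -0.3569]), 'wrist_torque': array([ 0.0091, -0.009 , -0.051 ]), 'gripper_force': 0.0, 'finger_gap': 0.09204677229228109}
```

View pictures.

View pics/scene0.png

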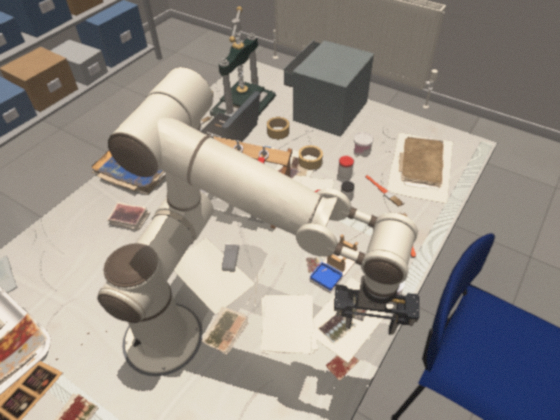

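View pics/top0.png

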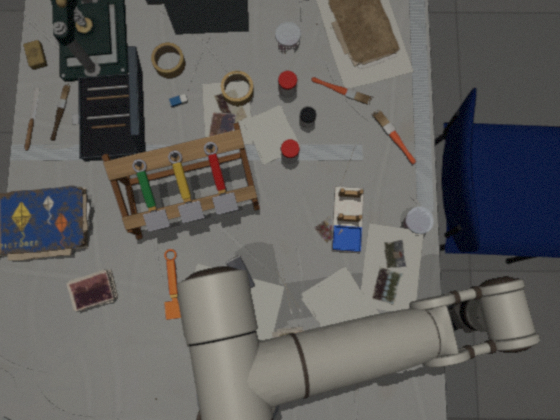

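```bash
python3 - <<'E'
from h import *
np.set_printoptions(precision=4,suppress=True)
im=cv2.imread('pics/top0.png')
a=cv2.resize(im[120:250,90:270],None,fx=4,fy=4,interpolation=cv2.INTER_CUBIC)
cv2.imwrite('pics/crop1.png',a)
for n,rc,z in (('h',(172.1,219),.168),('l',(144.7,209.5),.194),('b',(202.3,225.2),.119),('yh',(179,182.4),.168),('gh',(188.6,147.8),.168),('seat',(206.2,353.6),.059),('dish',(238,348.1),.02),('jar',(153.4,288.2),0.0),('buds',(223.7,413.3),0.0)):
    print(n,onz('top',rc,z))
hsv=cv2.cvtColor(im,cv2.COLOR_BGR2HSV)
m=((hsv[...,0]<6)|(hsv[...,0]>172))&(hsv[...,1]>150)&(hsv[...,2]>90)
m[:, :195]=0;m[:,240:]=0;m[:130]=0;m[210:]=0
p=np.argwhere(m);c=p.mean(0);w,v=np.linalg.eigh(np.cov((p-c).T));print(len(p),c,p.min(0),p.max(0),w,v[:,1])
print(onz('top',c,.174))
print(optics.get_calibration('wrist'))
E
```

```text
h [0.5891 0.051  0.168 ]
l [0.6561 0.0748 0.194 ]
b [0.5172 0.0376 0.119 ]
yh [0.5697 0.147  0.168 ]
gh [0.5433 0.237  0.168 ]
seat [ 0.5198 -0.3181  0.059 ]
dish [ 0.4344 -0.3064  0.02  ]
jar [ 0.6889 -0.1346  0.    ]
buds [ 0.48   -0.4991  0.    ]
293 [171.6894 216.2628] [154 209] [189 224] [  5.6198 105.036 ] [-0.9649 -0.2627]
[0.5887 0.0575 0.174 ]
{'mtx': array([[325.1923,   0.    , 278.2235],
       [  0.    , 325.1923, 209.3353],
       [  0.    ,   0.    ,   1.    ]]), 'T_tool_cam': array([[-0.0001, -0.9624, -0.2716,  0.0766],
       [ 1.    , -0.0003,  0.0008, -0.0001],
       [-0.0008, -0.2716,  0.9624, -0.1696],
       [ 0.    ,  0.    ,  0.    ,  1.    ]])}
```

View pics/crop1.png

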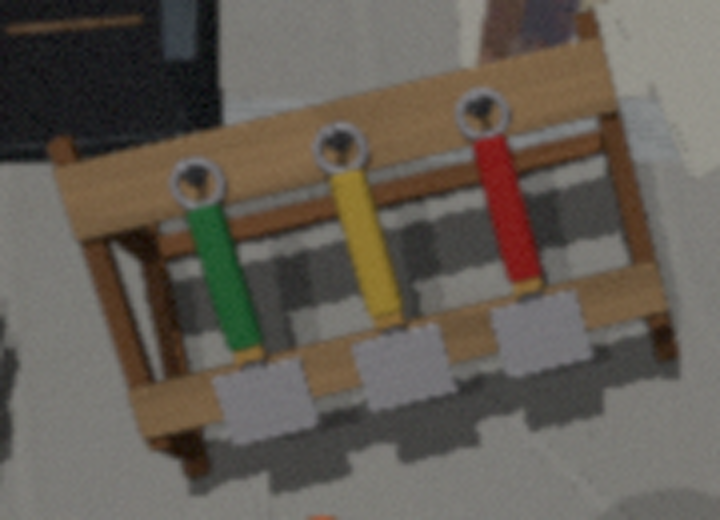

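The candidates in the top picture are the red spatula on the rack at (172,217), the orange look-alike lying on the table at (277,173), the red-handled brushes at (90,345) and (138,395), and the red lids at (148,290) and (80,288). I choose (172,217). The crop shows a pure red handle with its loop on the right-hand peg and its blade down-slope. Next I'll look over the rest with the wrist camera.

```bash
cat >> h.py <<'E'
from scipy.linalg import logm,expm
np.set_printoptions(precision=4,suppress=True)
def Rt(psi,tilt):
    c,s=np.cos(psi),np.sin(psi);C,S=np.cos(tilt),np.sin(tilt)
    return np.array([[C*c,s,S*c],[C*s,-c,S*s],[S,0,-C]])
def cur():
    o=env.get_obs();q=o['tcp_rot'];T=np.eye(4);T[:3,:3]=R.from_quat([q[1],q[2],q[3],q[0]]).as_matrix();T[:3,3]=o['tool_pos'];return T
def pose(p,psi,tilt):
    T=np.eye(4);T[:3,:3]=Rt(np.radians(psi),np.radians(tilt));T[:3,3]=p;return T
def plan(T1,N,T0=None):
    T0=cur() if T0 is None else T0
    D=np.real(expm(np.real(logm(np.linalg.inv(T0)@T1))/N))
    rv=R.from_matrix(D[:3,:3]).as_rotvec()
    print(N,'x',np.round(D[:3,3]/.5,4).tolist(),np.round(rv/2/np.pi,4).tolist())
def wray(T,rc):
    c=optics.get_calibration('wrist');K=np.array(c['mtx']);X=T@np.array(c['T_tool_cam'])
    u=np.array([(rc[1]-K[0,2])/K[0,0],(rc[0]-K[1,2])/K[1,1]]);r=np.linalg.norm(u)
    d=np.array([*(u/r*np.sin(r)),np.cos(r)]) if r>1e-9 else np.array([0,0,1.])
    return X[:3,3],X[:3,:3]@d
def wonz(T,rc,z):
    o,d=wray(T,rc);return o+d*(z-o[2])/d[2]
E
python3 - <<'E'
from h import *
plan(pose([.53,-.31,.33],-7,0),12)
E
```

```text
12 x [0.0554, -0.0273, -0.0192] [0.0, 0.0, 0.0072]
```

Request:
drive_tool(increments=[[0.0554,-0.0273,-0.0192,0,0,0.0072,1],[0.0554,-0.0273,-0.0192,0,0,0.0072,1],[0.0554,-0.0273,-0.0192,0,0,0.0072,1],[0.0554,-0.0273,-0.0192,0,0,0.0072,1],[0.0554,-0.0273,-0.0192,0,0,0.0072,1],[0.0554,-0.0273,-0.0192,0,0,0.0072,1],[0.0554,-0.0273,-0.0192,0,0,0.0072,1],[0.0554,-0.0273,-0.0192,0,0,0.0072,1],[0.0554,-0.0273,-0.0192,0,0,0.0072,0.2],[0.0554,-0.0273,-0.0192,0,0,0.0072,0.2],[0.0554,-0.0273,-0.0192,0,0,0.0072,0.2],[0.0554,-0.0273,-0.0192,0,0,0.0072,0.2]])

```text
clock: 2.6
tool_pos: [0.531, -0.3097, 0.3302]
tcp_rot: [0.0, 0.998, -0.063, 0.0]
contact_force: [0.2, 0.4, 0.1]
finger_gap: 0.0555
gripper_force: 0.0
```

```bash
python3 - <<'E'
from h import *
T=cur();print(T)
im=optics.grab_frame('wrist');cv2.imwrite('pics/w1.png',im);np.save('w1.npy',T)
for n,z in (('rest_seat',.059),('rest_dish',.02)):
    for d in optics.tip_of('wrist',n)[:2]: print(n,d['position'],d['score'],wonz(T,d['position'],z))
E
```

```text
[[ 0.9921 -0.1251  0.0001  0.531 ]
 [-0.1251 -0.9921 -0.0002 -0.3097]
 [ 0.0001  0.0001 -1.      0.3302]
 [ 0.      0.      0.      1.    ]]
rest_seat [176.3, 278.5] 0.81 [ 0.5304 -0.3103  0.059 ]
rest_dish [230.4, 283.2] 0.69 [ 0.4378 -0.3061  0.02  ]
```

View pics/w1.png

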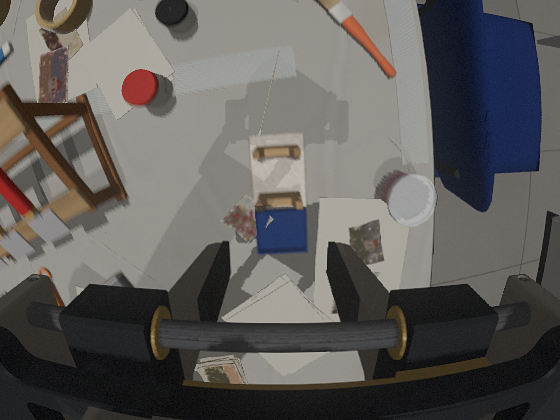

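The rest shows its uprights at about (153,277) and (201,280), with the blue dish at (230,282). I'll take a zoomed crop to measure its yaw and centre.

```bash
python3 - <<'E'
from h import *
T=np.load('w1.npy');im=cv2.imread('pics/w1.png')
cv2.imwrite('pics/crop2.png',cv2.resize(im[128:258,235:320],None,fx=4.6,fy=4.6,interpolation=cv2.INTER_CUBIC))
hsv=cv2.cvtColor(im,cv2.COLOR_BGR2HSV)
m=(hsv[...,0]>105)&(hsv[...,0]<128)&(hsv[...,1]>150);m[:190]=0;m[265:]=0;m[:,:240]=0;m[:,320:]=0
p=np.argwhere(m)
q=np.array([wonz(T,x,.02)[:2] for x in p])
r=cv2.minAreaRect(q.astype(np.float32)*1000);print('dish',r,q.mean(0))
m=(hsv[...,0]>5)&(hsv[...,0]<25)&(hsv[...,1]>80);m[:140]=0;m[215:]=0;m[:,:245]=0;m[:,312:]=0
n,l,s,c=cv2.connectedComponentsWithStats(m.astype(np.uint8))
for i in range(1,n):
    if s[i,4]>60:
        q=np.array([wonz(T,x,.07)[:2] for x in np.argwhere(l==i)])
        print(s[i],c[i],cv2.minAreaRect(q.astype(np.float32)*1000),q.mean(0))
E
```

```text
dish ((435.789306640625, -301.92901611328125), (75.47418212890625, 67.05230712890625), 86.29962158203125) [ 0.4346 -0.2991]
[253 146  47  13 414] [276.7995 151.3285] ((565.4391479492188, -311.2825927734375), (61.30036926269531, 13.948390007019043), 85.75679016113281) [ 0.5659 -0.3125]
[256 192  47  18 555] [279.4883 199.8378] ((498.935791015625, -306.8977966308594), (62.93393325805664, 22.652467727661133), 84.28333282470703) [ 0.4998 -0.3078]
```

View pics/crop2.png

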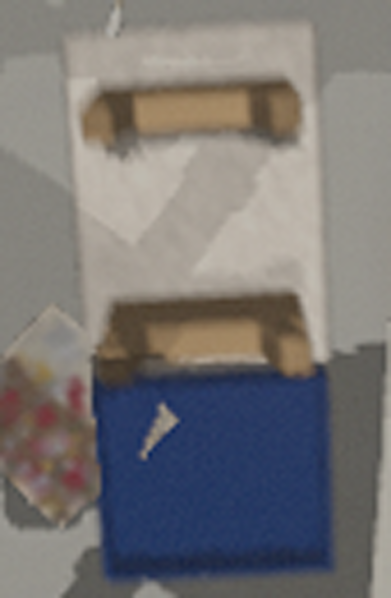

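```bash
python3 - <<'E'
from h import *
T=np.load('w1.npy')
f=lambda x,y:(128+y/4.6-.4,235+x/4.6-.4)
for n,x,y,z in (('far floor far edge',192,88,.05),('far floor near edge',192,132,.05),('near floor far',218,320,.05),('near floor near',218,360,.05),('far L',86,115,.073),('far R',298,110,.073),('nearL',103,360,.073),('nearR',313,350,.073),('far floor L',135,110,.05),('far floor R',247,110,.05),('near floor L',172,340,.05),('near floor R',262,340,.05),
 ('baseFL',66,38,.008),('baseFR',315,22,.008),('dishNL',107,578,.024),('dishNR',333,570,.024)):
    print(n,wonz(T,f(x,y),z))
pk=pose([.525,.055,.33],14.5,28)
plan(pk,12)
E
```

```text
far floor far edge [ 0.5704 -0.3124  0.05  ]
far floor near edge [ 0.5572 -0.3107  0.05  ]
near floor far [ 0.4983 -0.3113  0.05  ]
near floor near [ 0.4856 -0.3097  0.05  ]
far L [ 0.5685 -0.2817  0.073 ]
far R [ 0.5623 -0.342   0.073 ]
nearL [ 0.496  -0.2765  0.073 ]
nearR [ 0.4913 -0.3385  0.073 ]
far floor L [ 0.566  -0.2945  0.05  ]
far floor R [ 0.5618 -0.3279  0.05  ]
near floor L [ 0.4937 -0.2964  0.05  ]
near floor R [ 0.4902 -0.3241  0.05  ]
baseFL [ 0.5889 -0.2729  0.008 ]
baseFR [ 0.5838 -0.3544  0.008 ]
dishNL [ 0.4058 -0.2616  0.024 ]
dishNR [ 0.3989 -0.3395  0.024 ]
12 x [0.0018, -0.0611, 0.0014] [0.0012, 0.0064, -0.0049]
```

Request:
drive_tool(increments=[[0.0018,-0.0611,0.0014,0.0012,0.0064,-0.0049,0.2],[0.0018,-0.0611,0.0014,0.0012,0.0064,-0.0049,0.2],[0.0018,-0.0611,0.0014,0.0012,0.0064,-0.0049,0.2],[0.0018,-0.0611,0.0014,0.0012,0.0064,-0.0049,0.2],[0.0018,-0.0611,0.0014,0.0012,0.0064,-0.0049,0.2],[0.0018,-0.0611,0.0014,0.0012,0.0064,-0.0049,0.2],[0.0018,-0.0611,0.0014,0.0012,0.0064,-0.0049,0.2],[0.0018,-0.0611,0.0014,0.0012,0.0064,-0.0049,0.2],[0.0018,-0.0611,0.0014,0.0012,0.0064,-0.0049,0.2],[0.0018,-0.0611,0.0014,0.0012,0.0064,-0.0049,0.2],[0.0018,-0.0611,0.0014,0.0012,0.0064,-0.0049,0.2],[0.0018,-0.0611,0.0014,0.0012,0.0064,-0.0049,0.2]])

```text
clock: 4.25
tool_pos: [0.5237, 0.0545, 0.3287]
tcp_rot: [-0.029, 0.963, 0.123, 0.24]
contact_force: [0.1, -0.7, 0.1]
finger_gap: 0.055
gripper_force: 0.0
```

```bash
python3 - <<'E'
from h import *
T=cur();print(T)
im=optics.grab_frame('wrist');cv2.imwrite('pics/w2.png',im);np.save('w2.npy',T)
for n,z in (('red_handle',.168),('red_loop',.194),('red_blade',.119),('yellow_handle',.168)):
    for d in optics.tip_of('wrist',n)[:2]: print(n,d['position'],d['score'],wonz(T,d['position'],z))
hsv=cv2.cvtColor(im,cv2.COLOR_BGR2HSV)
m=((hsv[...,0]<6)|(hsv[...,0]>172))&(hsv[...,1]>150)&(hsv[...,2]>70)
n,l,s,c=cv2.connectedComponentsWithStats(m.astype(np.uint8))
nrm=np.array([-np.sin(np.radians(28))*np.cos(.253),-np.sin(np.radians(28))*np.sin(.253),np.cos(np.radians(28))])
p0=np.array([.589,.055,.168])+.009*nrm   # top face plane
for i in range(1,n):
    if s[i,4]>300:
        q=[]
        for x in np.argwhere(l==i):
            o,d=wray(T,x);q.append(o+d*(nrm@(p0-o))/(nrm@d))
        q=np.array(q);cc=q.mean(0);u,sv,v=np.linalg.svd(q-cc,full_matrices=False)
        t=(q-cc)@v[0];print(s[i],c[i],'top centre',cc,'axis',v[0],'len',np.ptp(t),'w',np.ptp((q-cc)@v[1]))
E
```

```text
[[ 0.8547  0.2501  0.455   0.5237]
 [ 0.2219 -0.9682  0.1154  0.0545]
 [ 0.4694  0.0024 -0.883   0.3287]
 [ 0.      0.      0.      1.    ]]
red_handle [203.6, 408.9] 0.58 [ 0.6293 -0.0753  0.168 ]
red_loop [148.6, 292.8] 0.89 [0.6472 0.0698 0.194 ]
red_loop [312.6, 494.1] 0.47 [ 0.524  -0.2016  0.194 ]
red_blade [281.7, 287.5] 0.76 [0.5114 0.039  0.119 ]
yellow_handle [208.2, 200.8] 0.95 [0.5644 0.1532 0.168 ]
[416  72  27  25 474] [429.6646  83.8207] top centre [ 0.7444 -0.058   0.2431] axis [0.0126 0.9903 0.1383] len 0.03293798604118256 w 0.02467368382408895
[ 277  164   24   88 1672] [288.0371 206.9079] top centre [0.5872 0.0596 0.1779] axis [-0.8561 -0.2162 -0.4695] len 0.09653503759062326 w 0.024045009207318398
[411 178  30  33 744] [426.0027 193.7177] top centre [ 0.6402 -0.0883  0.1855] axis [0.3262 0.9004 0.2878] len 0.04115015852279094 w 0.03369943533708286
```

View pics/w2.png

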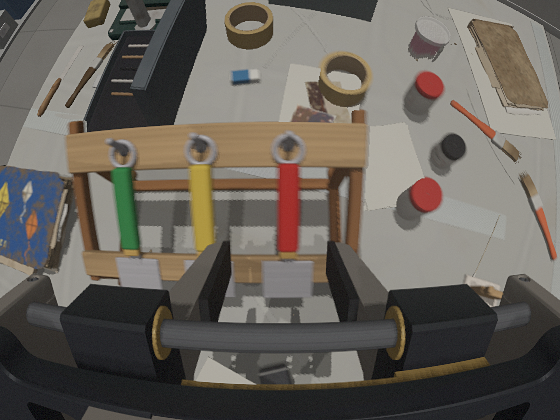

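```bash
python3 - <<'E'
from h import *
T=np.load('w2.npy')
A=np.zeros((3,3));b=np.zeros(3)
for o,d in (ray('top',(171.69,216.26)),wray(T,(206.9,288.04))):
    d=d/np.linalg.norm(d);P=np.eye(3)-np.outer(d,d);A+=P;b+=P@o
print('tri',np.linalg.solve(A,b))
# pegs/loops: network loop triang
A=np.zeros((3,3));b=np.zeros(3)
for o,d in (ray('top',(144.7,209.5)),wray(T,(148.6,292.8))):
    d=d/np.linalg.norm(d);P=np.eye(3)-np.outer(d,d);A+=P;b+=P@o
print('loop',np.linalg.solve(A,b))
Rm=Rt(np.radians(14.2),np.radians(28));nrm=-Rm[:,2]
h=np.array([.5872,.0596,.1779])-.009*nrm;print('handle mid',h,'blade/loop pred',h+Rm[:,0]*-.091-.007*nrm,h+Rm[:,0]*.064-.0045*nrm)
E
```

```text
tri [0.5941 0.0603 0.1512]
loop [0.6624 0.0751 0.1646]
handle mid [0.5913 0.0606 0.17  ] blade/loop pred [0.5166 0.0417 0.1211] [0.6481 0.075  0.196 ]
```

```bash
python3 - <<'E'
from h import *
h=np.array([.591,.0605,.1695]);z=Rt(np.radians(14.2),np.radians(28))[:,2]
a=pose(h-.05*z,14.2,28);g=pose(h+.017*z,14.2,28)
plan(a,6);plan(g,5,a)
E
```

```text
6 x [-0.0055, 0.0031, 0.0407] [0.0, 0.0, 0.0001]
5 x [0.0, -0.0, 0.0268] [-0.0, 0.0, -0.0]
```

Request:
drive_tool(increments=[[-0.0055,0.0031,0.0407,0,0,0.0001,0.2],[-0.0055,0.0031,0.0407,0,0,0.0001,0.2],[-0.0055,0.0031,0.0407,0,0,0.0001,0.2],[-0.0055,0.0031,0.0407,0,0,0.0001,0.2],[-0.0055,0.0031,0.0407,0,0,0.0001,0.2],[-0.0055,0.0031,0.0407,0,0,0.0001,0.2],[0,0,0,0,0,0,0.2]])

```text
clock: 5.38
tool_pos: [0.5675, 0.055, 0.2117]
tcp_rot: [-0.031, 0.963, 0.12, 0.238]
contact_force: [-0.0, 0.6, -0.3]
finger_gap: 0.0551
gripper_force: 0.0
```

```bash
python3 - <<'E'
from h import *
T=cur();im=optics.grab_frame('wrist');cv2.imwrite('pics/w3.png',im);np.save('w3.npy',T)
h=np.array([.591,.0605,.1695]);z=Rt(np.radians(14.2),np.radians(28))[:,2]
plan(pose(h+.017*z,14.2,28),5)
hsv=cv2.cvtColor(im,cv2.COLOR_BGR2HSV)
m=((hsv[...,0]<6)|(hsv[...,0]>172))&(hsv[...,1]>150)&(hsv[...,2]>70)
n,l,s,c=cv2.connectedComponentsWithStats(m.astype(np.uint8))
nrm=-z;p0=h+.009*nrm
for i in range(1,n):
    if s[i,4]>300 and abs(c[i][0]-285)<60:
        q=[]
        for x in np.argwhere(l==i):
            o,d=wray(T,x);q.append(o+d*(nrm@(p0-o))/(nrm@d))
        L=(np.array(q)-T[:3,3])@T[:3,:3]
        print(s[i],c[i],'in tool: mean',L.mean(0),'x',L[:,0].min(),L[:,0].max(),'y',np.percentile(L[:,1],[1,99]))
E
```

```text
5 x [0.0001, 0.0001, 0.0267] [-0.0, 0.0001, -0.0]Traceback (most recent call last):
  File "<stdin>", line 13, in <module>
  File "h.py", line 30, in wray
    c=optics.get_calibration('wrist');K=np.array(c['mtx']);X=T@np.array(c['T_tool_cam'])
ValueError: time passes only in moves, steps and waits
```

View pics/w3.png

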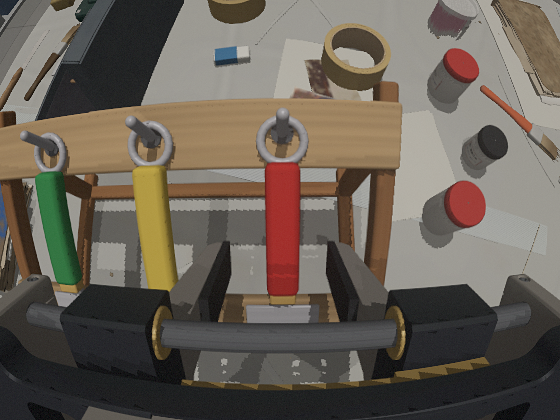

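```bash
python3 - <<'E'
s=open('h.py').read()
s=s.replace("c=optics.get_calibration('wrist');","c=WC;").replace("def wray","WC=optics.get_calibration('wrist')\ndef wray")
open('h.py','w').write(s)
E
python3 - <<'E'
from h import *
T=np.load('w3.npy');h=np.array([.591,.0605,.1695]);z=Rt(np.radians(14.2),np.radians(28))[:,2]
im=cv2.imread('pics/w3.png');nrm=-z;p0=h+.009*nrm
for n,rc in (('up end',(163.5,283)),('low end',(296,283)),('L',(240,266)),('R',(240,299.5))):
    o,d=wray(T,rc);q=o+d*(nrm@(p0-o))/(nrm@d);print(n,(q-T[:3,3])@T[:3,:3])
E
```

```text
up end [0.0482 0.0032 0.0393]
low end [-0.0497  0.0037  0.0398]
L [-0.0047 -0.0083  0.0396]
R [-0.0047  0.0148  0.0395]
```

Request:
drive_tool(increments=[[0,0.0033,0.028,0,0,0,0.2],[0,0.0033,0.028,0,0,0,0.2],[0,0,0.028,0,0,0,0.2],[0,0,0.028,0,0,0,0.2],[0,0,0.028,0,0,0,0.2],[0,0,0,0,0,0,0.2],[0,0,0,0,0,0,-1],[0,0,0,0,0,0,-1],[0,0,0,0,0,0,-1],[0,0,0,0,0,0,-1],[0,0,0,0,0,0,-1],[0,0,0,0,0,0,-1]])

```text
clock: 6.92
tool_pos: [0.601, 0.0608, 0.1525]
tcp_rot: [-0.03, 0.963, 0.121, 0.24]
contact_force: [-2.9, -0.3, 4.5]
finger_gap: 0.0236
gripper_force: 30.0
```

Request:
drive_tool(increments=[[0.0075,0,-0.0141,0,0,0,-1],[0.0075,0,-0.0141,0,0,0,-1],[0.0075,0,-0.0141,0,0,0,-1],[0.0075,0,-0.0141,0,0,0,-1],[0.0075,0,-0.0141,0,0,0,-1],[0.0075,0,-0.0141,0,0,0,-1],[0.0075,0,-0.0141,0,0,0,-1],[0.0075,0,-0.0141,0,0,0,-1],[0.0075,0,-0.0141,0,0,0,-1],[0.0075,0,-0.0141,0,0,0,-1],[0.0075,0,-0.0141,0,0,0,-1],[0,0,0,0,0,0,-1]])

```text
clock: 8.43
tool_pos: [0.6014, 0.0608, 0.241]
tcp_rot: [-0.03, 0.963, 0.121, 0.241]
contact_force: [-0.1, 0.6, -0.8]
finger_gap: 0.024
gripper_force: 30.0
```

```bash
python3 - <<'E'
from h import *
T=cur();im=optics.grab_frame('wrist');cv2.imwrite('pics/w4.png',im);np.save('w4.npy',T)
b=pose([.50,.03,.34],6,10)
plan(b,8)
c=pose([.528,-.31,.20],-3.8,0);plan(c,12,b)
E
```

```text
8 x [-0.0161, 0.0027, -0.0326] [-0.0009, -0.0062, 0.0027]
12 x [0.001, 0.057, 0.0234] [-0.0002, -0.0023, 0.0023]
```

View pics/w4.png

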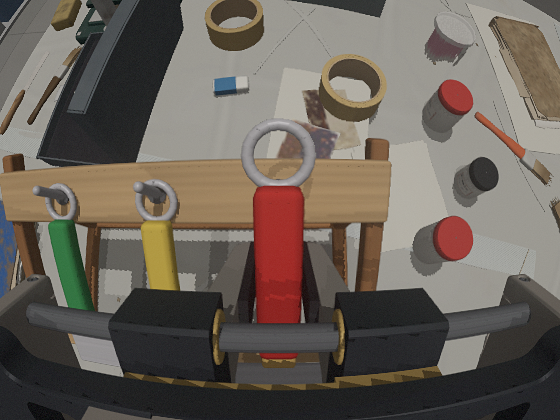

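The wrist picture shows the spatula lifted, with its loop at (152,279) clear of the peg tips and the handle spanning rows 186–358. The other two spatulas are still in place. Next I'll measure where the handle sits in the grip and move toward the rest.

```bash
python3 - <<'E'
from h import *
I=np.eye(4)
for k in (-.022,-.026,-.030,-.034):
    f=lambda rc:(lambda o,d:(o+d*(k-o[2])/d[2])[:2])(*wray(I,rc))
    a,b=f((186,279)),f((358,280));L,Rr=f((250,254)),f((250,303))
    fl,fr=f((152,243.5)),f((152,314))
    print(k,a,b,'len',a-b,'mid',(a+b)/2,'w',L,Rr,'loop',fl,fr)
E
```

```text
-0.022 [0.0459 0.0004] [-0.0564  0.0011] len [ 0.1023 -0.0007] mid [-0.0053  0.0007] w [ 0.0138 -0.0119] [0.0138 0.0122] loop [ 0.0618 -0.0158] [0.0618 0.0163]
-0.026 [0.0467 0.0004] [-0.0528  0.0011] len [ 0.0995 -0.0007] mid [-0.0031  0.0007] w [ 0.0155 -0.0116] [0.0155 0.0119] loop [ 0.0622 -0.0154] [0.0622 0.0159]
-0.03 [0.0475 0.0004] [-0.0492  0.001 ] len [ 0.0968 -0.0007] mid [-0.0008  0.0007] w [ 0.0172 -0.0113] [0.0172 0.0116] loop [ 0.0626 -0.0149] [0.0626 0.0154]
-0.034 [0.0484 0.0003] [-0.0456  0.001 ] len [ 0.094  -0.0007] mid [0.0014 0.0007] w [ 0.0189 -0.0109] [0.0189 0.0112] loop [ 0.063  -0.0145] [0.063 0.015]
```

Request:
drive_tool(increments=[[-0.0161,0.0027,-0.0326,-0.0009,-0.0062,0.0027,-1],[-0.0161,0.0027,-0.0326,-0.0009,-0.0062,0.0027,-1],[-0.0161,0.0027,-0.0326,-0.0009,-0.0062,0.0027,-1],[-0.0161,0.0027,-0.0326,-0.0009,-0.0062,0.0027,-1],[-0.0161,0.0027,-0.0326,-0.0009,-0.0062,0.0027,-1],[-0.0161,0.0027,-0.0326,-0.0009,-0.0062,0.0027,-1],[-0.0161,0.0027,-0.0326,-0.0009,-0.0062,0.0027,-1],[-0.0161,0.0027,-0.0326,-0.0009,-0.0062,0.0027,-1]])

```text
clock: 9.48
tool_pos: [0.4995, 0.0299, 0.3396]
tcp_rot: [-0.006, 0.995, 0.053, 0.087]
contact_force: [-0.3, -0.7, -0.7]
finger_gap: 0.0238
gripper_force: 30.0
```

Request:
drive_tool(increments=[[0.001,0.057,0.0234,-0.0002,-0.0023,0.0023,-1],[0.001,0.057,0.0234,-0.0002,-0.0023,0.0023,-1],[0.001,0.057,0.0234,-0.0002,-0.0023,0.0023,-1],[0.001,0.057,0.0234,-0.0002,-0.0023,0.0023,-1],[0.001,0.057,0.0234,-0.0002,-0.0023,0.0023,-1],[0.001,0.057,0.0234,-0.0002,-0.0023,0.0023,-1],[0.001,0.057,0.0234,-0.0002,-0.0023,0.0023,-1],[0.001,0.057,0.0234,-0.0002,-0.0023,0.0023,-1],[0.001,0.057,0.0234,-0.0002,-0.0023,0.0023,-1],[0.001,0.057,0.0234,-0.0002,-0.0023,0.0023,-1],[0.001,0.057,0.0234,-0.0002,-0.0023,0.0023,-1],[0.001,0.057,0.0234,-0.0002,-0.0023,0.0023,-1]])

```text
clock: 10.98
tool_pos: [0.5286, -0.3108, 0.1981]
tcp_rot: [-0.001, 0.999, -0.034, 0.0]
contact_force: [0.5, 0.3, -1.7]
finger_gap: 0.0241
gripper_force: 30.0
```

Request:
drive_tool(increments=[[0.005,-0.002,0.03,0,0,0,-1],[0,0,0.03,0,0,0,-1],[0,0,0.03,0,0,0,-1],[0,0,0.03,0,0,0,-1],[0,0,0.03,0,0,0,-1],[0,0,0.03,0,0,0,-1],[0,0,0.03,0,0,0,-1],[0,0,0.03,0,0,0,-1],[0,0,0,0,0,0,-1]])

```text
clock: 12.1
tool_pos: [0.5305, -0.3081, 0.0773]
tcp_rot: [-0.002, 0.999, -0.034, -0.0]
contact_force: [-0.3, -0.5, -0.7]
finger_gap: 0.0236
gripper_force: 30.0
```

```bash
python3 - <<'E'
from h import *
T=cur();print(T)
im=optics.grab_frame('wrist')
a=im[60:400,150:420]
im2=optics.grab_frame('top')[150:270,290:430]
A=cv2.resize(a,(477,600));B=cv2.resize(im2,(320,274))
o=np.zeros((600,800,3),np.uint8);o[:,:477]=A;o[:274,480:800]=B
cv2.imwrite('pics/w5.png',o)
E
```

```text
[[ 0.9977 -0.0671 -0.0007  0.5305]
 [-0.0671 -0.9977  0.0041 -0.3081]
 [-0.001  -0.004  -1.      0.0773]
 [ 0.      0.      0.      1.    ]]
```

View pics/w5.png

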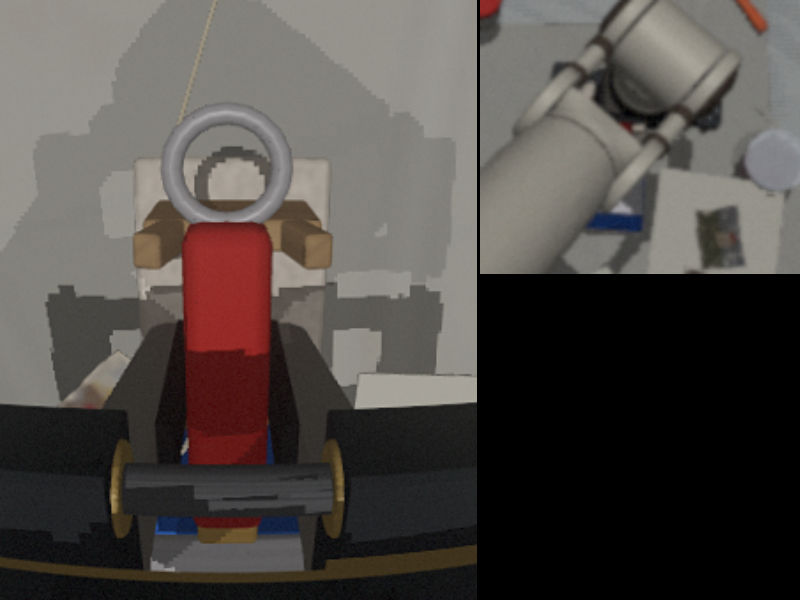

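The handle is centred between the ears at about column 227, against the ears' centre at about 232. That is roughly 1.5 mm to the left, so I'll correct it and lower slowly.

Request:
drive_tool(increments=[[0,0.0034,0,0,0,0,-1],[0,0,0.012,0,0,0,-1],[0,0,0.012,0,0,0,-1],[0,0,0.012,0,0,0,-1],[0,0,0.01,0,0,0,-1],[0,0,0.008,0,0,0,-1],[0,0,0,0,0,0,-1]])

```text
clock: 13.08
tool_pos: [0.5311, -0.3104, 0.0517]
tcp_rot: [-0.001, 0.999, -0.034, 0.001]
contact_force: [0.2, 0.8, -1.5]
finger_gap: 0.0236
gripper_force: 30.0
```

Request:
drive_tool(increments=[[0,0,0.004,0,0,0,-1],[0,0,0.004,0,0,0,-1],[0,0,0.004,0,0,0,-1],[0,0,0.003,0,0,0,-1],[0,0,0,0,0,0,-1]])

```text
clock: 13.7
tool_pos: [0.5312, -0.3105, 0.0445]
tcp_rot: [-0.001, 0.999, -0.034, 0.001]
contact_force: [-0.5, -0.3, -1.9]
finger_gap: 0.0236
gripper_force: 30.0
```

Request:
drive_tool(increments=[[0,0,0.002,0,0,0,-1],[0,0,0.002,0,0,0,-1],[0,0,0.002,0,0,0,-1],[0,0,0,0,0,0,-1]])

```text
clock: 14.2
tool_pos: [0.5313, -0.3105, 0.0416]
tcp_rot: [-0.001, 0.999, -0.034, 0.001]
contact_force: [0.0, -0.2, -1.5]
finger_gap: 0.0235
gripper_force: 30.0
```

Request:
drive_tool(increments=[[0,0,0.002,0,0,0,-1],[0,0,0.002,0,0,0,-1],[0,0,0,0,0,0,-1]])

```text
clock: 14.58
tool_pos: [0.5313, -0.3105, 0.0396]
tcp_rot: [-0.001, 0.999, -0.034, 0.001]
contact_force: [-0.7, 0.7, -1.5]
finger_gap: 0.0236
gripper_force: 30.0
```

Request:
drive_tool(increments=[[0,0,0.002,0,0,0,-1],[0,0,0.002,0,0,0,-1],[0,0,0,0,0,0,-1]])

```text
clock: 14.95
tool_pos: [0.5315, -0.3106, 0.0393]
tcp_rot: [-0.001, 0.999, -0.033, 0.001]
contact_force: [-3.9, 3.6, 10.1]
finger_gap: 0.0236
gripper_force: 30.0
```

Request:
drive_tool(increments=[[0,0,-0.002,0,0,0,-1],[0,0,0,0,0,0,0.1],[0,0,0,0,0,0,0.1],[0,0,0,0,0,0,0.1],[0,0,0,0,0,0,0.1],[0,0,0,0,0,0,0.1]])

```text
clock: 15.7
tool_pos: [0.5314, -0.3105, 0.0386]
tcp_rot: [-0.001, 0.999, -0.034, 0.001]
contact_force: [0.9, 0.9, -0.4]
finger_gap: 0.0508
gripper_force: 0.0
```

Released. Now I'll retreat straight up and look.

Request:
drive_tool(increments=[[0,0,-0.02,0,0,0,0.1],[0,0,-0.04,0,0,0,0.1],[0,0,-0.06,0,0,0,0.1],[0,0,-0.08,0,0,0,0.1],[0,0,-0.08,0,0,0,0.1],[0,0,-0.08,0,0,0,0.1],[0,0,-0.08,0,0,0,0.1],[0,0,-0.08,0,0,0,0.1],[0,0,-0.04,0,0,0,0.1],[0,0,0,0,0,0,0.1]])

```text
clock: 16.95
tool_pos: [0.5317, -0.3117, 0.3225]
tcp_rot: [0.001, 0.999, -0.033, 0.003]
contact_force: [-0.1, -1.0, -0.5]
finger_gap: 0.0509
gripper_force: 0.0
```

```bash
python3 - <<'E'
from h import *
T=cur();print(T[:3,3],env.get_obs()['contact_force'])
im=optics.grab_frame('wrist')
cv2.imwrite('pics/w6.png',cv2.resize(im[110:270,220:340],None,fx=3.7,fy=3.7,interpolation=cv2.INTER_CUBIC))
for n,z in (('red_handle',.059),('red_loop',.0545),('red_blade',.052)):
    for d in optics.tip_of('wrist',n)[:1]: print(n,d['position'],d['score'],wonz(T,d['position'],z))
hsv=cv2.cvtColor(im,cv2.COLOR_BGR2HSV)
m=((hsv[...,0]<6)|(hsv[...,0]>172))&(hsv[...,1]>150)&(hsv[...,2]>60);m[:,:255]=0;m[:,310:]=0
n,l,s,c=cv2.connectedComponentsWithStats(m.astype(np.uint8));i=1+s[1:,4].argmax()
q=np.array([wonz(T,x,.068)[:2] for x in np.argwhere(l==i)]);print(s[i],cv2.minAreaRect(q.astype(np.float32)*1000))
E
```

```text
[ 0.5317 -0.3117  0.3225] [-0.1414 -0.988  -0.5499]
red_handle [179.1, 278.7] 0.84 [ 0.5302 -0.313   0.059 ]
red_loop [133.9, 278.6] 0.97 [ 0.591  -0.3169  0.0545]
red_blade [245.2, 274.0] 0.63 [ 0.4325 -0.2996  0.052 ]
[ 269  146   17   72 1201] ((527.7891845703125, -310.4854736328125), (21.737483978271484, 96.29166412353516), 86.11883544921875)
```

View pics/w6.png

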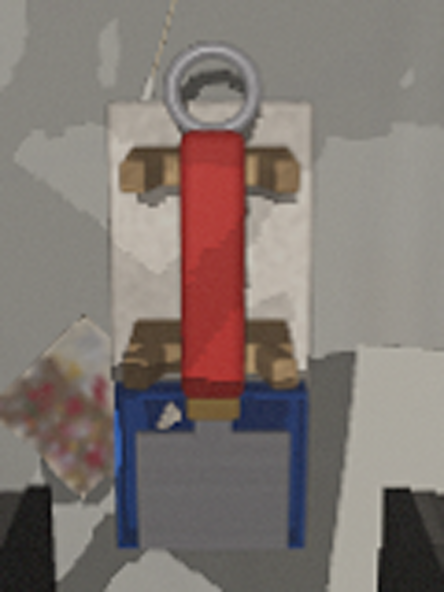

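The spatula lies in both notches with its blade over the dish. The handle centre is at (0.528, -0.310), matching the seat to within about 1 mm, so I'm handing in.

```bash
python3 -c "
from rig import env
print(env.close_job())"
```

```text
the job is handed in; nothing more can be done
None
```

The red spatula is off its peg and lying face up in both notches with its blade over the blue dish; the gripper has let go and pulled clear, and I handed the job in at about 17 s of the 42 s allowed (no verdict was returned).

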